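Reload the ECG recorder with the paper roll kept behind the bottles

TASK

The ECG recorder has run out of paper. Stand both bottles from the front of the grey organiser on the steel tray so that you can get at the fresh paper roll lying behind them, lay that roll in the cradle of the recorder's open paper bay once the used-up cardboard core is out, and throw the core in the black waste bin. Then stand each bottle back in the very compartment it came from; keep the bottles upright throughout and do not disturb the glass jar or the roll of tape.

Things in the scene. Friction and masses are not known exactly. Their poses are not given: they have to be found in the camera images.
- gel_bottle: white round gel bottle with a pointed nozzle, standing in one of the organiser's two front compartments (which one varies); body 54 mm diameter up to 112 mm, nozzle tapering to 150 mm total height; about 0.26 kg. Origin: centre of its underside, z up its axis
- square_bottle: white square bottle with a broad round screw cap, standing in the other front compartment; body 50 x 50 mm and 106 mm high, cap 38 mm diameter up to 138 mm total height; about 0.24 kg. Origin: centre of its underside, z up, x and y square to its flat sides
- paper_roll: fresh white paper roll, a cylinder 56 mm diameter and 80 mm long, about 0.17 kg, lying in the organiser's back lane, its axis along the lane. Origin: middle of the roll, on its axis; its y axis is the roll's axis (x and z turn as it rolls)
- empty_core: used-up brown cardboard core, a cylinder 28 mm diameter and 80 mm long, about 20 g, lying between the cradle ribs of the recorder's paper bay. Origin: its middle, on its axis; its y axis is the core's axis (x and z turn as it rolls)
- organiser: fixed grey organiser, 146 (x) by 152 mm (y), floor 3 mm thick, walls 4 mm thick reaching 10 mm above the table. Two front compartments 70 x 70 mm centred at x = -34, y = +37 and -37 mm; one back lane 64 (x) by 144 mm (y) centred at x = +37, y = 0. Origin: centre of its underside; x points to the back lane, away from the robot, z up
- tray: fixed shallow steel tray, 140 mm (its x) by 190 mm (its y), floor and walls 3 mm thick, rim 15 mm high; empty at the start; the side area where the bottles are stood. Origin: centre of its underside
- recorder: fixed white ECG recorder. Paper bay: black recess 130 (x) by 104 mm (y, along the roll axis), floor 45 mm and deck 69 mm above table; two ribs along y, 4 mm high, 3 thick, inner faces at x = +-13 mm: core lies between them (axis at 59 mm height), roll on them (axis 74 mm). Open lid leans back from x = 78 mm, 145 mm high; screen to +y, 99 mm high. Origin: table level under bay centre, z up
- bin: fixed open black waste bin, 110 x 110 mm, 60 mm high, walls and floor 3 mm. Origin: centre of its underside
- jar: bystander: glass jar with a steel lid, 60 mm diameter, 65 mm high. Origin: centre of its underside
- tape: bystander: white roll of tape lying flat, a ring 72 mm outside diameter, 40 mm inside, 25 mm high. Origin: centre of its underside
There are look-alikes about, which are no part of the job. Leave any red look-alike of the gel_bottle alone.

How it is judged:
By the outcome, as a careful person would: the job done as asked, in the order asked, and still so for the second after the job is handed in, with the robot touching nothing.
It also fails if it takes over 138 s, if anything falls off the work surface, if the arm or the gripper's body presses on something with over 40 N, if the wrist force passes 120 N, or if a joint passes its speed limit or range.

ROBOT

A 6-joint arm with a two-finger parallel gripper is mounted at the origin on the work surface. World frame = base frame: x ahead of the robot, y to its left, z up, the work surface at z = 0. Lengths are in m, angles in rad, forces in N, time in s.
With the tool pointing down it reaches from about 0.35 to 0.975 m from the base axis. Payload 7.1 kg.
Tool frame: the origin (TCP) lies midway between the tips of the shut fingers; the grasp point (between the pads) lies 19 mm behind it; z points along the fingers, x is the direction in which the jaws open and shut, and the axes are right-handed (so a half turn about z gives the same grasp; the last joint's range is limited). The gripper opens to 88 mm and grips with 3 to 60 N. Pads are 20 mm wide; open, the fingers measure 115 mm over their backs; the gripper's body (75 mm by 178 mm) begins 61 mm behind the grasp point.
Start: joints at [1.137, 0.423, 1.63, -0, 1.089, -0.019], TCP at [0.252, 0.572, 0.223] pointing down, gripper open.
Joint ranges: [-3, 3], [-0.9, 2.11], [0.09, 2.58], [-1.31, 4.45], [0.11, 2.69], [-2.54, 2.54]. Speed limits (rad/s): [2.39, 2.39, 3.01, 3.14, 3.14, 3.14].

INTERFACE

Orientations are given as a unit quaternion [w, x, y, z].
In Python, from station import move_pose, movel, movej, command_gripper, wait, inverse_kinematics, read_camera, camera_info, MotionError, job_done, get_time, get_joint_pos, get_qvel, get_effort, get_tcp_pos, get_ee_rot, get_ft_force, get_ft_torque, get_grip_width gives the robot as it stands. Calls block until the motion is done:
- move_pose(position, orientation): joint-space move of the TCP to a pose.
- movel(position, frame=None, v=0.15, until_force=None): straight line of the TCP; frame=None keeps the orientation; v is the mean speed in m/s. With until_force (N) it stops when the force on the tool has changed by that much, and returns True; else False.
- movej(angles): joint-space move.
- command_gripper(opening): opening from 0.0 (shut) to 1.0 (fully open); the grip force is fixed at half the most; returns when the fingers have stopped.
- wait(seconds).
- inverse_kinematics(position, orientation): joint angles nearest the present ones, or None.
- read_camera(name): name is "scene" or "top" or "wrist"; returns the picture (420x560x3 uint8, red, green, blue); there is no depth.
- camera_info(name): a dict with "intrinsics" (3x3 intrinsics, pixels), "T" (4x4, takes a point from camera to world coordinates); the wrist camera has in their place "tool_from_camera" (4x4, takes a point from camera to tool coordinates, whose origin is the TCP and whose axes are the tool frame's). Camera axes: x right, y up, looking along -z (the intrinsics and any distortion apply to the point x, -y, -z); pixel columns grow to the right and rows downward; lengths in m; the calibration is good to about 2 mm. A picture is of the moment at which its call begins: read the wrist's pose just before it. camera_info takes no time and is no camera call.
A pose or a line that the arm cannot do raises MotionError and nothing moves.
- job_done(): hands the job in, once; it reports no verdict.
Readings, each from a call of its own:
- get_time(): time.
- get_joint_pos(): joint angles.
- get_qvel(): joint speeds.
- get_effort(): joint torques, N m.
- get_tcp_pos(): TCP position.
- get_ee_rot(): TCP orientation.
- get_ft_force(): force on the tool from outside, world axes, zero at the start.
- get_ft_torque(): the same for the moment, N m.
- get_grip_width(): opening from 0.0 (shut) to 1.0 (fully open).
Only numpy, scipy, OpenCV 4.12 (cv2) and the standard library are available. Lean on these libraries where they do the work, as an engineer would, in place of code of your own. Each camera call takes 0.05 s, during which the arm holds its last target. There are 200 camera calls.

## Working session

There is one attempt and no reset: what is moved stays moved. The work goes in short steps, each a Python script; the robot and the scene stay as the last script left them, time stands still between calls to the robot, and variables do not carry over. Pictures are saved under pics/ and viewed, on a budget of 14 in all, crops included, one or two more only if the job needs it, and the job is handed in when it is done.

```bash
ls; mkdir -p pics
python3 - <<'E'
from station import *
import cv2,numpy as np
np.set_printoptions(precision=4,suppress=True)
for n in("top","scene"):
    cv2.imwrite(f"pics/{n}0.png",cv2.cvtColor(read_camera(n),cv2.COLOR_RGB2BGR)); print(camera_info(n))
print(camera_info("wrist"),get_time(),get_ee_rot())
E
```

```text
pics
{'intrinsics': array([[544.5661,   0.    , 283.0669],
       [  0.    , 544.5661, 212.6511],
       [  0.    ,   0.    ,   1.    ]]), 'T': array([[-0.0129,  0.9908, -0.1344,  0.3722],
       [-0.9996, -0.0094,  0.0263, -0.0154],
       [ 0.0248,  0.1347,  0.9906,  1.2981],
       [ 0.    ,  0.    ,  0.    ,  1.    ]])}
{'intrinsics': array([[465.6789,   0.    , 277.2971],
       [  0.    , 465.6789, 203.5834],
       [  0.    ,   0.    ,   1.    ]]), 'T': array([[ 0.8277, -0.3243,  0.458 ,  1.0446],
       [ 0.561 ,  0.4549, -0.6916, -0.8055],
       [ 0.016 ,  0.8294,  0.5584,  0.6863],
       [ 0.    ,  0.    ,  0.    ,  1.    ]])}
{'intrinsics': array([[373.3854,   0.    , 270.4818],
       [  0.    , 373.3854, 207.7326],
       [  0.    ,   0.    ,   1.    ]]), 'tool_from_camera': array([[ 1.    , -0.0012,  0.0008, -0.0009],
       [-0.0009, -0.9642, -0.2651, -0.0722],
       [ 0.0011,  0.2651, -0.9642, -0.1626],
       [ 0.    ,  0.    ,  0.    ,  1.    ]])} 0.1 [ 0.0004  0.8376  0.5463 -0.0006]
```

View pics/top0.png

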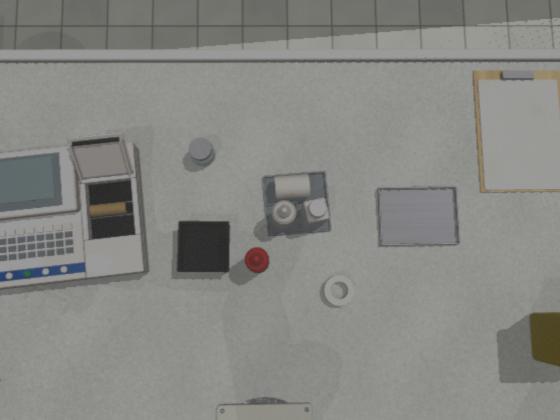

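View pics/scene0.png

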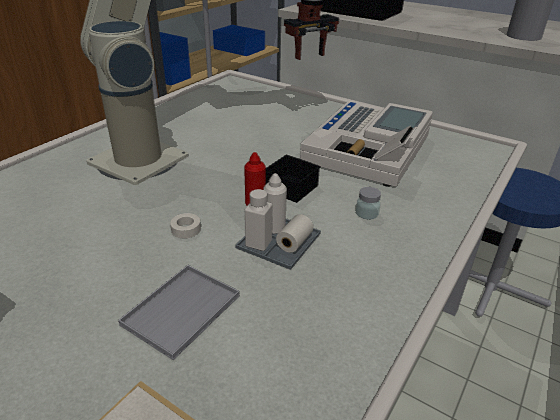

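Run:
```python
import cv2,numpy as np
im=cv2.imread("pics/top0.png")
a=cv2.resize(im[165:250,262:462],None,fx=4,fy=4,interpolation=cv2.INTER_CUBIC)   # 800x340
cv2.imwrite("pics/c1.png",a)
b=cv2.resize(im[130:280,60:250],None,fx=4,fy=4,interpolation=cv2.INTER_CUBIC)
cv2.imwrite("pics/c2.png",b)
```

```text
(no output)
```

View pics/c1.png

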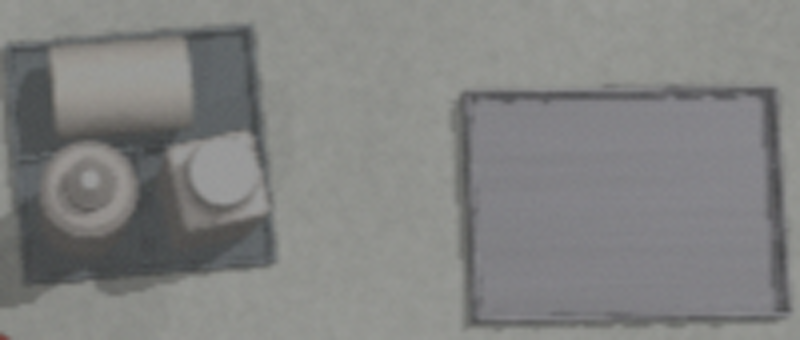

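View pics/c2.png

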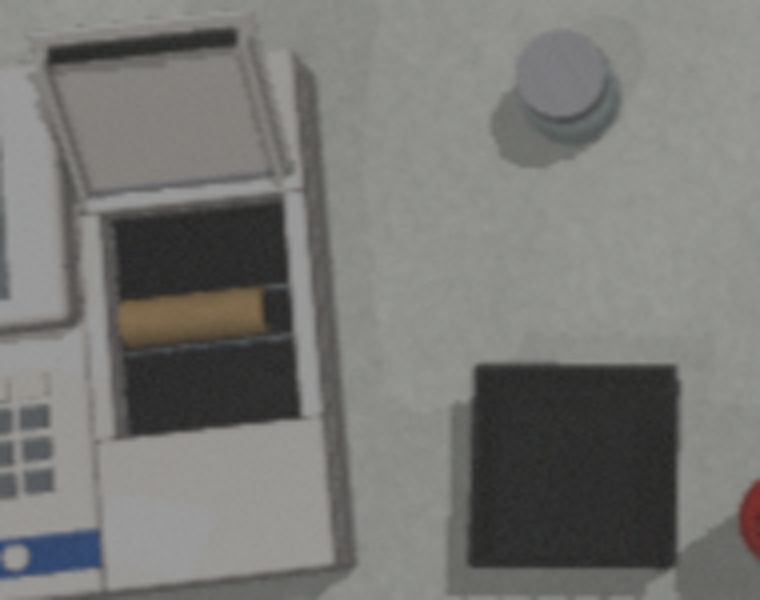

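```bash
cat > h.py <<'E'
from station import *
import cv2,numpy as np
from scipy.spatial.transform import Rotation as R
np.set_printoptions(precision=4,suppress=True)
def ray(K,T,uv,z):
    d=T[:3,:3]@np.array([(uv[0]-K[0,2])/K[0,0],-(uv[1]-K[1,2])/K[1,1],-1]); o=T[:3,3]
    return o+d*(z-o[2])/d[2]
def down(a):
    "tool pointing down, jaw axis at angle a in world xy"
    q=R.from_matrix(np.array([[np.cos(a),np.sin(a),0],[np.sin(a),-np.cos(a),0],[0,0,-1]])).as_quat()
    return np.array([q[3],*q[:3]])
def wristT():
    p=get_tcp_pos(); q=get_ee_rot(); T=np.eye(4); T[:3,:3]=R.from_quat([q[1],q[2],q[3],q[0]]).as_matrix(); T[:3,3]=p
    return T@camera_info("wrist")["tool_from_camera"]
def snap(name,fn):
    T=wristT() if name=="wrist" else camera_info(name)["T"]
    im=cv2.cvtColor(read_camera(name),cv2.COLOR_RGB2BGR); cv2.imwrite(fn,im); np.save(fn[:-3]+"npy",T); return im,T
E
python3 - <<'E'
from h import *
i=camera_info("top");K,T=i["intrinsics"],i["T"]
f=lambda ox,oy,z,*pts: np.array([ray(K,T,((p[0]+.5)/4-.5+ox,(p[1]+.5)/4-.5+oy),z) for p in pts])
def show(n,a,edges=True):
    print(n,a.mean(0)[:2])
    if len(a)==4:
        for k in range(4):
            e=a[(k+1)%4]-a[k]; print("   len %.4f ang %.2f"%(np.hypot(*e[:2]),np.degrees(np.arctan2(e[1],e[0]))))
show("org",f(262,165,.01,(8,45),(250,28),(274,265),(25,283)))
show("roll",f(262,165,.031,(52,42),(187,38),(192,130),(57,137)))
show("gel tip",f(262,165,.153,(90,178))); show("gel sh",f(262,165,.115,(90,190)))
show("sq cap",f(262,165,.141,(224,172))); show("sq top",f(262,165,.109,(168,148),(255,133),(270,213),(183,228)))
show("tray",f(262,165,.015,(462,93),(775,88),(787,316),(468,326)))
show("bin",f(60,130,.06,(475,366),(678,366),(676,567),(470,567)))
show("bay",f(60,130,.069,(106,212),(284,203),(300,415),(117,435)))
show("core",f(60,130,.065,(120,300),(264,289),(267,331),(124,347)))
show("jar",f(60,130,.065,(563,75)))
i2=camera_info("scene")
E
```

```text
org [ 0.5695 -0.082 ]
   len 0.1465 ang -86.35
   len 0.1444 ang -175.63
   len 0.1486 ang 93.55
   len 0.1441 ang 3.55
roll [ 0.6069 -0.0713]
   len 0.0802 ang -88.72
   len 0.0554 ang -178.04
   len 0.0798 ang 92.50
   len 0.0571 ang 2.34
gel tip [ 0.5351 -0.0481]
gel sh [ 0.5339 -0.0491]
sq cap [ 0.5394 -0.1206]
sq top [ 0.5394 -0.1207]
   len 0.0491 ang -80.65
   len 0.0453 ang -170.80
   len 0.0488 ang 99.25
   len 0.0453 ang 9.50
tray [ 0.5355 -0.3708]
   len 0.1898 ang -89.55
   len 0.1378 ang 179.79
   len 0.1909 ang 91.15
   len 0.1401 ang -0.62
bin [0.4654 0.1336]
   len 0.1154 ang -90.57
   len 0.1142 ang 179.46
   len 0.1157 ang 89.30
   len 0.1139 ang -0.67
bay [0.5522 0.3434]
   len 0.1005 ang -87.49
   len 0.1221 ang -174.39
   len 0.1022 ang 95.73
   len 0.1277 ang 4.77
core [0.5521 0.3491]
   len 0.0812 ang -86.05
   len 0.0242 ang -174.53
   len 0.0806 ang 95.97
   len 0.0271 ang 6.72
jar [0.6914 0.1414]
```

Run:
```python
from h import *
t=get_time()
move_pose([0.565,-0.082,0.27],down(np.radians(4)))
print(get_time()-t,get_tcp_pos())
im,T=snap("wrist","pics/w1.png")
```

```text
2.5749999999999997 [ 0.5651 -0.0813  0.27  ]
```

View pics/w1.png

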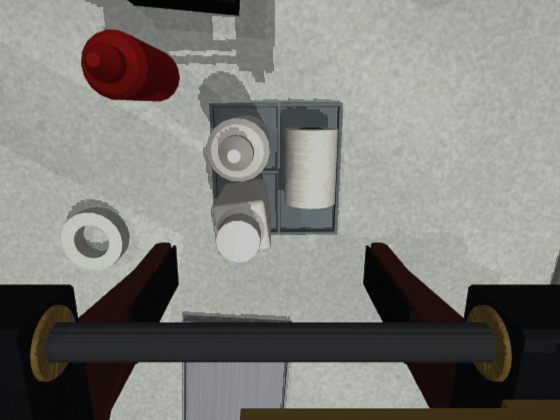

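Run:
```python
from h import *
K=camera_info("wrist")["intrinsics"];T=np.load("pics/w1.npy")
for n,z,ps in [("org",.01,[(210,102),(341,102),(337,233),(213,232)]),("gel tip",.153,[(233,156)]),("gel sh",.115,[(239,148)]),("cap",.141,[(238,240)]),("roll",.045,[(285,128),(337,128),(334,208),(285,205)])]:
    a=np.array([ray(K,T,p,z) for p in ps]); print(n,a.mean(0)[:2])
    if len(a)==4: print(a[:,:2])
```

```text
org [ 0.5703 -0.0815]
[[ 0.4938 -0.0117]
 [ 0.6361 -0.0015]
 [ 0.6497 -0.1517]
 [ 0.5017 -0.1611]]
gel tip [ 0.5344 -0.0488]
gel sh [ 0.5357 -0.047 ]
cap [ 0.5406 -0.1198]
roll [ 0.6058 -0.0709]
[[ 0.576  -0.0316]
 [ 0.6288 -0.0278]
 [ 0.6356 -0.1119]
 [ 0.5827 -0.1124]]
```

```bash
cat >> h.py <<'E'
def pick(xy,a,z,zup,zapp=None,width=1.0,v=.25):
    q=down(a)
    if zapp: movel([*xy,zapp],q,v=.4)
    movel([*xy,z],q,v=v); command_gripper(0.0); w=get_grip_width()
    movel([*xy,zup],q,v=.2)
    print("pick w",w*88,"after",get_grip_width()*88,"t",get_time(),get_tcp_pos()); return w
def place(xy,a,z,zcarry,zup,opening=1.0,v=.3):
    q=down(a)
    movel([*xy,zcarry],q,v=v); movel([*xy,z+.012],q,v=.15)
    print("contact",movel([*xy,z-.002],q,v=.04,until_force=4),get_tcp_pos()[2]-z)
    command_gripper(opening); movel([*xy,zup],q,v=.3); print("placed t",get_time())
E
python3 - <<'E'
from h import *
a=np.radians(9.5); pick((.540,-.120),a,.072,.14,zapp=.17)
a=np.radians(4); place((.535,-.42),a,.072,.13,.17)
im,T=snap("wrist","pics/w2.png")
E
```

```text
pick w 50.1210582425072 after 50.843519728445074 t 4.85 [ 0.5395 -0.1199  0.1394]
contact True 2.5209890926733425e-05
placed t 8.05
```

View pics/w2.png

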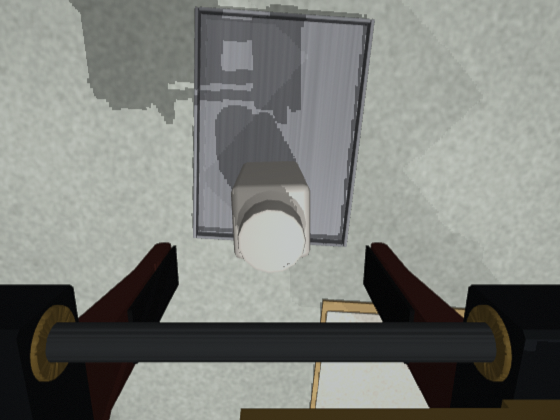

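Run:
```python
from h import *
a=np.radians(4); pick((.535,-.0485),a,.081,.14,zapp=.18)
place((.535,-.31),a,.081,.14,.25)
im,T=snap("wrist","pics/w3.png")
```

```text
pick w 53.72173522195795 after 53.71319661582512 t 10.8 [ 0.5349 -0.0485  0.1398]
contact True -9.949282321623787e-05
placed t 14.075
```

View pics/w3.png

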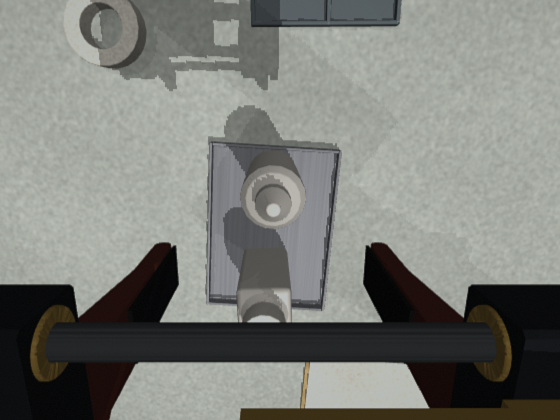

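Run:
```python
from h import *
move_pose([.552,.325,.28],down(np.radians(5))); print(get_time())
im,T=snap("wrist","pics/w4.png")
```

```text
16.3917
```

View pics/w4.png

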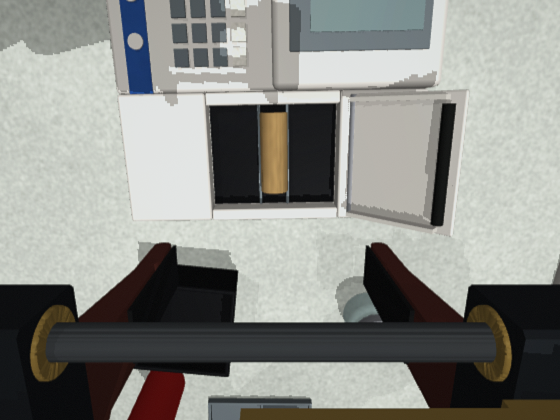

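Run:
```python
from h import *
K=camera_info("wrist")["intrinsics"];T=np.load("pics/w4.npy")
im=cv2.imread("pics/w4.png"); hsv=cv2.cvtColor(im,cv2.COLOR_BGR2HSV)
m=cv2.inRange(hsv,(8,60,60),(25,255,255)); m[:95]=0;m[215:]=0;m[:,:240]=0;m[:,310:]=0
c=max(cv2.findContours(m,0,2)[0],key=cv2.contourArea); box=cv2.boxPoints(cv2.minAreaRect(c)); print(box)
for n,z,ps in [("bay",.069,[(209,104),(337,104),(334,203),(214,204)]),("core",.063,box)]:
    a=np.array([ray(K,T,p,z) for p in ps])[:,:2]; print(n,a.mean(0));print(a)
g=im[:,:,1].astype(int)
for r in (107,199): print(r,g[r,250:296])
```

```text
[[260. 112.]
 [287. 112.]
 [287. 193.]
 [260. 193.]]
bay [0.5532 0.3469]
[[0.4868 0.3908]
 [0.6097 0.4016]
 [0.6199 0.3034]
 [0.4963 0.2916]]
core [0.5531 0.3479]
[[0.5362 0.3875]
 [0.5627 0.3899]
 [0.5708 0.3084]
 [0.5427 0.3059]]
107 [ 21  22  23  23  22  23  30  77  80  81  23  13  13  15  15  14  14  15
  14  14  14  16  14  15  14  14  15  15  16  14  15  14  15  14  14  43
 118 121  62  26  23  24  24  23  25  25]
199 [12 14 12 14 13 14 13 14 12 33 83 84 34 14 12 13 15 12 14 13 13 14 13 13
 13 14 14 13 14 13 13 14 13 14 12 20 63 85 84 24 11 12 13 13 14 15]
```

Run:
```python
from h import *
K=camera_info("wrist")["intrinsics"];T=np.load("pics/w4.npy")
r=[ray(K,T,p,.049)[:2] for p in((272.3,107),(274,199))]; print("rib mid",r)
i=camera_info("top"); print("red",ray(i["intrinsics"],i["T"],(257,260),.14))
a=np.radians(5.2)
command_gripper(.62)
w=pick((.553,.348),a,.053,.18,zapp=.16)
if w*88>20:
    b=np.radians(0); q=down(b)
    movel([.465,.137,.18],q,v=.3); movel([.465,.137,.055],q,v=.2); command_gripper(.6); movel([.465,.137,.2],q,v=.3)
    movel([.465,.09,.28],q,v=.3)
    print(get_time()); snap("wrist","pics/w5.png")
```

```text
rib mid [array([0.548 , 0.3933]), array([0.5583, 0.2973])]
red [0.4286 0.0104 0.14  ]
pick w 27.43571789016131 after 27.38863882778346 t 19.5 [0.5522 0.3475 0.1789]
22.875
```

View pics/w5.png

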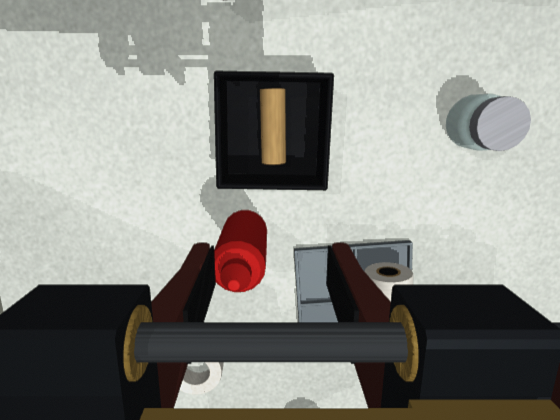

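Run:
```python
from h import *
command_gripper(.88)
w=pick((.606,-.071),np.radians(4),.016,.18,zapp=.15)
if w*88>45:
    a=np.radians(5.3); place((.553,.347),a,.059,.18,.2,opening=.82)
    movel([.552,.325,.28],down(a)); snap("wrist","pics/w6.png")
```

```text
pick w 55.51071015468612 after 55.41491209525189 t 26.4083 [ 0.605  -0.0709  0.1788]
contact True 0.000626972265204008
placed t 30.2917
```

View pics/w6.png

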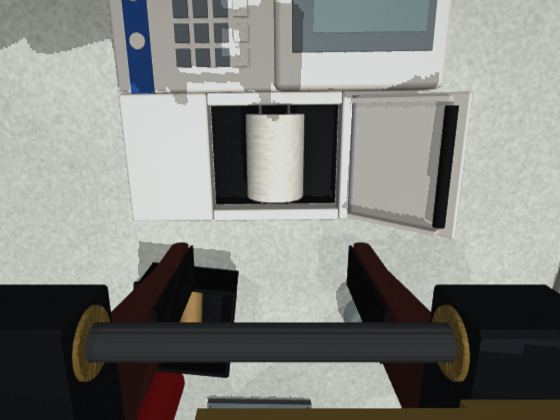

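Run:
```python
from h import *
a=np.radians(4); command_gripper(1.0); move_pose([.535,-.31,.24],down(a))
w=pick((.535,-.31),a,.081,.14)
assert w*88>48
place((.5335,-.0475),a,.081,.14,.18)
w=pick((.535,-.42),a,.072,.13,zapp=.19)
assert w*88>45
place((.5387,-.1213),a,.072,.13,.18)
movel([.535,-.15,.28],down(a)); snap("wrist","pics/w7.png")
move_pose([.3,-.45,.3],down(0)); snap("top","pics/top1.png");snap("scene","pics/scene1.png"); print(get_time())
```

```text
pick w 53.33531717183251 after 53.97804580414774 t 35.65 [ 0.5348 -0.3099  0.1397]
contact True 2.962169480258403e-05
placed t 38.6917
pick w 50.11343453579403 after 50.22316427551059 t 41.5083 [ 0.5348 -0.4199  0.1297]
contact True -2.3036823119562677e-05
placed t 44.7333
47.15
```

View pics/w7.png

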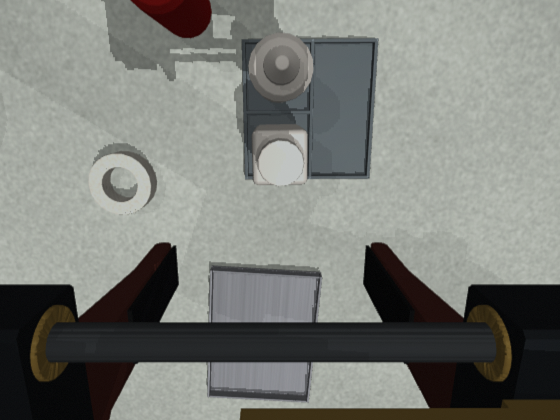

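View pics/scene1.png

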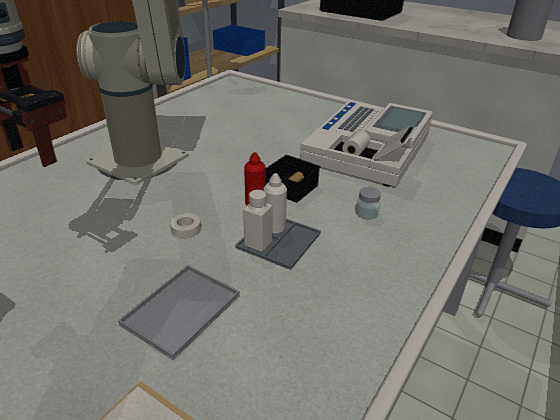

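View pics/top1.png

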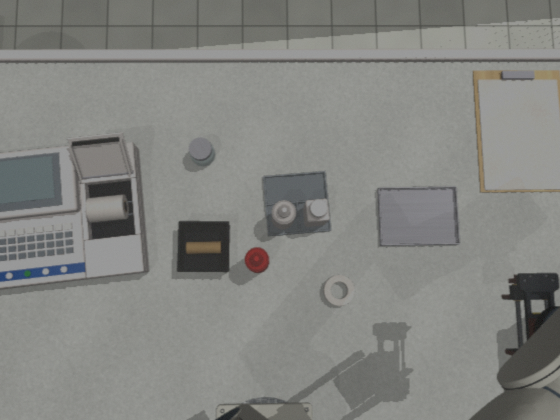

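All checks look good, so I'm handing the job in.

```bash
python3 -c "
from station import *
job_done(); print(get_time())"
```

```text
the job is handed in; nothing more can be done
the job is handed in; nothing more can be done
```

The recorder has its fresh paper roll, and I handed the job in at about 47 s on the robot's clock, against the 138 s limit.

1. **Bottles out:** I stood the square bottle and then the gel bottle upright on the tray.
2. **Core:** I took the used-up core out of the paper bay and dropped it in the black bin.
3. **Roll:** I laid the fresh roll on the cradle ribs. The wrist picture after release shows it lying in the bay along the ribs.
4. **Bottles back:** Each bottle went back to the compartment it came from, the gel bottle first and then the square one.

The last pictures (wrist, scene and top views) show both bottles upright in their own compartments, the core in the bin and the roll in the cradle. The jar, the tape and the red look-alike bottle are where they started, and the arm is clear of everything. No check failed or disagreed with another. I did not log forces apart from the light contact stops when setting things down.

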